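# Mount the pattern plate and lock it with the clamp knob

## Robot

A 6-joint arm with a two-finger parallel gripper is mounted at the origin on the work surface. World frame = base frame: x ahead of the robot, y to its left, z up, the work surface at z = 0. Lengths are in mm, angles in rad, forces in N, time in s.
With the tool pointing down it reaches from about 400 to 825 mm from the base axis. Payload 7 kg.
Tool frame: the origin (TCP) lies where the fingers leave the gripper's body, on its centre line; the fingertips stand 73 mm ahead of it and the grasp point (between the pads) lies 54 mm ahead of it; z points along the fingers, y is the line along which they close (so a half turn about z gives the same grasp; the last joint's range is limited). The gripper opens to 85 mm and grips with 20 to 120 N. Pads are 22 mm wide; open, the fingers measure 114 mm over their backs; the gripper's body (76 mm by 85 mm) begins 54 mm behind the grasp point. The pads swing forward as they close: fully open they stand 13 mm farther back than shut.
Start: joints at [1.483, 0.359, 0.012, 0, -1.224, -0.288], TCP at [247.743, 627.869, 303.902] pointing down, gripper open.
Joint ranges: [-3.07, 3.07], [-1.43, 2.12], [-1.02, 1.25], [-3.03, 1.67], [-3.05, -0], [-3.03, 3.03]. Speed limits (rad/s): [2.39, 2.39, 3.01, 3.14, 3.14, 3.14].

## Interface

Orientations are given as a 3x3 rotation matrix whose columns are the frame's x, y, z axes.
In Python, from bench import arm, eyes gives the robot as it stands. The module is installed in compiled form; this text tells all that it offers.
- The arm moves only by the shell command python3 -m jog 'ROWS' [FORCE]. ROWS is JSON, a list of rows, each an object of numbers: "hand": the closure, from -1 (fully open) to 1 (shut); "tx", "ty", "tz": the shift along the world's x, y, z scaled (see below); "turn": the turn about the world's z scaled (see below). In form: [{"hand": .., "tx": .., "ty": .., "tz": .., "turn": ..}, ...]. A call has 1 to 12 rows; each row is the pose to reach, as a shift and turn from the pose commanded when the call began; what a row does not reach only later rows make up. The controller multiplies each number of a shift by 150 mm and each number of a turn by 0.5 rad. A row lasts 1/8 s, in which the tool goes at most 62.5 mm and 10.7 degrees, less where a joint would pass 70% of its speed; a pose out of reach is approached as far as the arm can. A call with a number of a shift or a turn outside -1 to 1 is refused whole. A call with a gripper value outside its range is refused whole. The fingers move at their own pace and stop on an object; FORCE is the grip in N (left out, the last holds). Time passes only in rows, so rows that repeat a pose let the fingers close. It gives the time, the measured TCP pose, the force, the opening and the grip force at its end, in the units of the state.
- arm.get_obs(): the state, without advancing time (a new reading comes with each control period).
- eyes.get_image(name): name is "scene" or "top" or "wrist"; returns the picture (420x560x3 uint8, red, green, blue); there is no depth.
- eyes.camera_model(name): a dict with "intrinsics" (3x3 intrinsics, pixels), "rvec" (rotation vector, rad) and "tvec" (3), from world to camera coordinates, as OpenCV has them. Camera axes: x right, y down, z forward; pixel columns grow to the right and rows downward; lengths in mm; the calibration is good to about 2 mm. The wrist camera is an equidistant fisheye: a pixel r from the principal point sees the ray r / f radians off the axis. A picture is of the moment at which its call begins: read the wrist's pose just before it. camera_model takes no time and is no camera call; for the wrist camera it gives the pose at the moment of the call.
- arm.finish_job(): hands the job in; it is judged then, once.
Trained networks look in the newest picture that a camera, given by its name, has taken for a name from the list of things; names that differ only in an ending like _2 or _b are one class to them, and where a whole thing is asked for, a point or a joint stands for the part that bears it (a point fixed in the world has none). Each returns a list of dicts, best first, with "conf" (0 to 1); they miss things now and then, are a little off and sometimes report something else, mostly with a low value. They report only what shows in the picture. A call takes as long as a camera call. They do not tell look-alikes from the thing itself.
- eyes.search_frame(camera, query): "pixel" ([column, row] in pixels, amid what is visible of it).
- eyes.trace(camera, query): "pixels" (420x560 bool, what is visible of it) and "pixel" ([column, row] in pixels, amid what is visible of it).
- eyes.tip_of(camera, query): "pixel" ([column, row] in pixels: a listed point, or the origin of a listed thing).
The state is a dict: "clock": time; "qpos": joint angles; "joint_vel": joint speeds; "joint_torque": joint torques, N m; "ee_pos": TCP position; "orientation": TCP orientation; "contact_force": force on the tool from outside, world axes, zero at the start; "moment": the same for the moment, N m; "gripper_width": opening from 0.0 (shut) to 1.0 (fully open); "grasp_force": force on a finger pad.
Only numpy, scipy, OpenCV 4.12 (cv2) and the standard library are available. Lean on these libraries where they do the work, as an engineer would, in place of code of your own. Each camera call takes 0.05 s, during which the arm holds its last target. There are 200 camera calls.

## Task

Put the wooden pattern plate onto the grey moulding bed: lower it gently, pattern side up, over the two locating pins until it lies flush on the bed. Then lock it by turning the black tee-handled knob clockwise (seen from above) all the way to its end stop, so that the steel nose under it lies over the plate's edge. Leave the other things on the bench where they are.

Things in the scene. Friction and masses are not known exactly. Their poses are not given: they have to be found in the camera images.
- plate: loose plywood plate, 180 (x) x 110 (y) x 12 mm, 0.3-0.65 kg, with 17 mm through holes at x = +-72 mm, y = 0. On its middle a dark wood pattern to grip: 100 mm long along x, 40 mm wide across y, flat sides, round ends, top 46 mm above the plate's underside (two low bosses reach 52). Origin: centre of the underside, z up. Fits either way round (half turn about z).
- bed: grey painted steel bed, fixed to the bench, 220 x 220 x 20 mm; origin at the centre of its underside, z up. It carries two steel locating pins at x = +72 and -72 mm, y = -40 mm and the clamp knob at x = 0, y = +63 mm.
- seat (a point): point on the bed's upper face midway between the two pins (bed x 0, y -40, z 20 mm), axes as the bed's: the plate's origin comes here, with its x axis along the bed's x (either way round)
- pin_a (a point): tip of the locating pin at bed x = -72 mm: 14 mm diameter, 26 mm high above the bed's face, the last 10 mm tapering to 6 mm
- pin_b (a point): tip of the locating pin at bed x = +72 mm, same size
- knob (a joint): angle of the clamp knob in rad, growing as it turns clockwise seen from above; 0 = nose fully swung away, 2.05 = end stop, nose at right angles over the plate's edge (pointing along the bed's -y). Starts between 0 and 0.6 with the nose clear of the plate's place, turns stiffly (about 0.2 N m) and stays where it is left.
- knob_top (a point): top of the knob's round hub (50 mm across) on its upright axis, 95.5 mm above the bench. The hub carries a straight tee bar 116 mm long (58 mm each side of the axis), 16 mm wide, from 71.5 to 89.5 mm above the bench; the bar lies along the line of the nose and turns with it. A bar end can be pushed round.
- bar_end (a point): middle of that end of the tee bar which points away from the nose, 58 mm from the axis, 80.5 mm above the bench; turns with the knob
- nose_tip (a point): tip of the steel nose below the tee bar, turning with the knob: 68 mm from the axis, 24 mm wide, 12 mm thick, its underside 34.5 mm above the bench (2.5 mm above a seated plate's upper face)
- trowel: bystander: flat steel trowel with a handle, 200 mm long, lying between the bed and the plate; origin under its middle
- riser: bystander: pale wooden taper standing on its wide end, 60 mm across the foot, 75 mm high; origin at the centre of its foot
- tin: bystander: aluminium tin, 72 mm across, 110 mm high, at the back; origin at the centre of its foot
- brush: bystander: bench brush, 190 mm long, lying at the back; origin under its middle
Not all that is in view belongs to the job. What is shaped like the plate but red or yellow is not meant.

How it is judged:
By the outcome, as a careful person would: the job done as asked, in the order asked, and still so for the second after the job is handed in, with the robot touching nothing.
It also fails if it takes over 64 s, if anything falls off the work surface, if the arm or the gripper's body presses on something with over 40 N, if the wrist force passes 120 N, or if a joint passes its speed limit or range.

## Working session

There is one attempt and no reset: what is moved stays moved. The work goes in short steps, Python scripts to look and compute and a shell command to move; the robot and the scene stay as the last step left them, time stands still between calls to the robot, and variables do not carry over. Pictures are saved under pics/ and viewed, at most 10 in all, crops included, and the job is handed in when it is done.

```bash
mkdir -p pics; cat > h.py <<'E'
import numpy as np, cv2
from bench import arm, eyes
def ray(cam,px,m=None):
    m=m or eyes.camera_model(cam); K=np.array(m["intrinsics"],float)
    R=cv2.Rodrigues(np.array(m["rvec"],float))[0]; t=np.array(m["tvec"],float).ravel()
    x=(px[0]-K[0,2])/K[0,0]; y=(px[1]-K[1,2])/K[1,1]
    if cam=="wrist":
        r=np.hypot(x,y); s=np.sin(r)/r if r>1e-9 else 1; d=np.array([x*s,y*s,np.cos(r)])
    else: d=np.array([x,y,1.])
    return -R.T@t, R.T@d
def at(cam,px,z,m=None):
    c,d=ray(cam,px,m); return c+d*(z-c[2])/d[2]
def save(cam,n):
    im=eyes.get_image(cam); cv2.imwrite(f"pics/{n}.png",im[:,:,::-1]); return im
E
python3 - <<'E'
from h import *
np.set_printoptions(precision=1,suppress=True)
a=save("scene","s1");b=save("top","t1")
cv2.imwrite("pics/wide1.png",cv2.resize(np.vstack([a,b])[:,:,::-1],(800*560//800,600)))
for c in("top","scene"):
    for q,z in(("plate",0),("pin_a",46),("seat",20),("knob_top",95.5),("bar_end",80.5),("nose_tip",40),("bed",0),("trowel",0),("riser",0),("tin",0)):
        for r in eyes.tip_of(c,q)[:4]: print(c,q,round(r["conf"],2),np.array(r["pixel"]),at(c,r["pixel"],z)[:2])
print(arm.get_obs())
E
```

```text
top plate 0.98 [378.1 196.2] [ 556.5 -209.7]
top plate 0.79 [174.2 334.2] [238.3 245.2]
top plate 0.46 [237.3 109.1] [758.5 120.3]
top pin_a 0.76 [201.1 180.3] [577.7 190.2]
top pin_a 0.73 [183.4 239.9] [445.5 223.5]
top seat 0.97 [195.2 214. ] [505.6 205.4]
top knob_top 0.74 [141.3 201.3] [521.6 303.6]
top bar_end 0.92 [148.3 224.6] [474.5 291. ]
top nose_tip 0.86 [146.7 174.7] [589.4 313. ]
top bed 0.94 [179.5 208.5] [519.9 246.1]
top bed 0.5 [357.7 111.4] [ 757.6 -163.3]
top trowel 0.6 [284.5 248.8] [431.9   3.4]
top riser 0.81 [288.3 150.1] [661.5  -1.5]
top riser 0.26 [201.7 179.2] [589.1 197.8]
top tin 0.56 [236.2 108.3] [760.4 123. ]
scene plate 0.98 [269.1 130.1] [ 306.9 -273.3]
scene plate 0.66 [216.  181.5] [ 545.  -207.2]
scene plate 0.56 [410.5 232.7] [251.3 243. ]
scene pin_a 0.87 [297.7 282.6] [585.5 190.2]
scene pin_a 0.66 [353.8 253.5] [431.6 213.9]
scene knob_top 0.97 [355.2 294.5] [525.7 306.9]
scene bar_end 0.72 [371.6 282.7] [470.9 304.6]
scene nose_tip 0.62 [331.8 323.2] [588.6 309.6]
scene nose_tip 0.51 [336.7 288.9] [524.1 255.4]
scene bed 0.65 [337.8 292.5] [511.5 251.4]
scene trowel 0.97 [297.3 207.4] [426.2   1.2]
scene riser 0.56 [227.4 255.8] [657.5   7.6]
scene tin 0.92 [220.5 315.5] [760.9 127.3]
{'clock': 1.1, 'qpos': array([ 1.5,  0.4,  0. ,  0. , -1.2, -0.3]), 'joint_vel': array([ 0., -0.,  0., -0., -0., -0.]), 'joint_torque': array([  0. , -58.3,  29.4,   6.9,  -0. ,  -0. ]), 'ee_pos': array([247.7, 627.9, 303.9]), 'orientation': array([[ 0.9, -0.4,  0. ],
       [-0.4, -0.9, -0. ],
       [ 0. , -0. , -1. ]]), 'contact_force': array([-0.4, -0.3,  0.4]), 'moment': array([ 0., -0.,  0.]), 'grasp_force': 0.0, 'gripper_width': 0.9999877869883899}
```

View pics/t1.png

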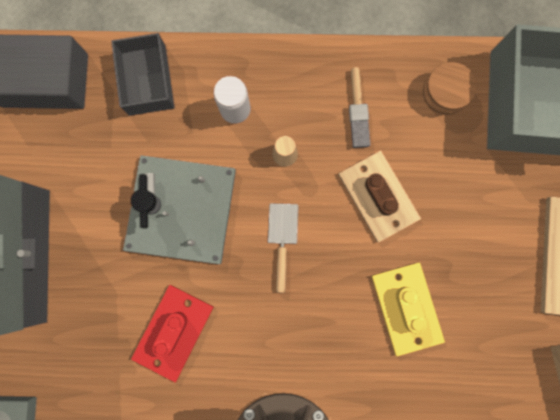

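View pics/s1.png

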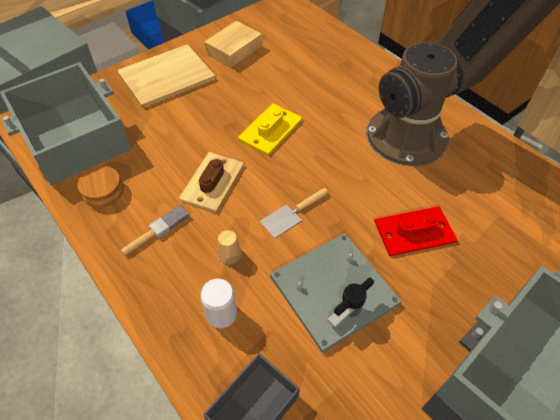

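```bash
python3 - <<'E'
import cv2,numpy as np
a=cv2.imread("pics/t1.png")
c=[cv2.resize(a[y:y+130,x:x+130],(400,400),interpolation=cv2.INTER_CUBIC) for x,y in((115,145),(315,130))]
cv2.imwrite("pics/c1.png",np.hstack(c))
E
```

```text
(no output)
```

View pics/c1.png

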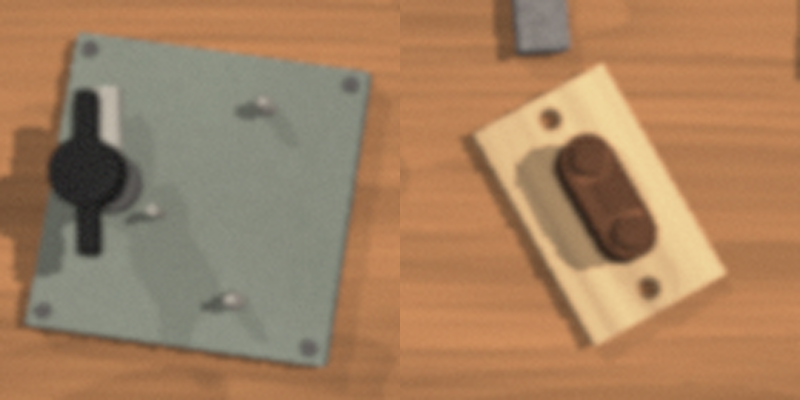

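```bash
python3 - <<'E'
from h import *
np.set_printoptions(precision=3,suppress=True)
f=lambda p,x,y:(p[0]*130/400+x,p[1]*130/400+y)
B=np.array([at("top",f(p,115,145),20)[:2] for p in((77,33),(370,72),(325,365),(25,325))])
P=np.array([at("top",f(p,315,130),12)[:2] for p in((205,63),(327,270),(195,347),(75,135))])
H=np.array([at("top",f(p,315,130),12)[:2] for p in((150,118),(250,288))])
print("bed",B.mean(0),B,np.linalg.norm(B-np.roll(B,1,0),axis=1))
print("plate",P.mean(0),np.linalg.norm(P-np.roll(P,1,0),axis=1),"holes",H,H.mean(0),np.linalg.norm(H[1]-H[0]))
print("post",at("top",(164,213),35))
for p in((201,178.5),(190.8,241.5)): print("pin",at("top",p,44)[:2])
d=P[0]-P[1]; e=H[0]-H[1]; print("plate yaw",np.arctan2(d[1],d[0]),np.arctan2(e[1],e[0]))
u=(B[0]-B[3])+(B[1]-B[2]); print("bed yaw",np.arctan2(u[1],u[0]))
# masks
for c,q in(("top","plate"),("top","bed"),("scene","plate"),("scene","bed")):
    eyes.get_image(c)
    for r in eyes.trace(c,q)[:3]:
        m=r["pixels"].astype(np.uint8); print(c,q,round(r["conf"],2),r["pixel"],m.sum())
o=arm.get_obs(); R=np.array(o["orientation"]); print("tool y dir",np.arctan2(R[1,1],R[0,1]),o["ee_pos"],np.array(o["qpos"]))
E
```

```text
bed [516.315 240.703] [[637.256 337.035]
 [611.507 118.577]
 [395.849 144.494]
 [420.649 362.706]] [218.123 219.971 217.21  219.617]
plate [ 555.362 -211.534] [112.195 177.499 113.283 178.913] holes [[ 618.456 -174.79 ]
 [ 492.71  -247.526]] [ 555.583 -211.158] 145.26792412417035
post [504.868 271.629  35.   ]
pin [582.126 190.977]
pin [442.453 207.702]
plate yaw 0.5193761974331502 0.5244126406634703
bed yaw -0.1187825026535127
top plate 0.91 [172.3, 332.5] 4231
top plate 0.6 [405.0, 311.1] 4141
top plate 0.55 [379.9, 196.5] 3763
top bed 0.62 [180.0, 208.4] 9428
scene plate 0.94 [214.9, 183.4] 2154
scene plate 0.8 [415.0, 232.0] 2733
scene plate 0.56 [270.0, 128.8] 1733
scene bed 0.59 [336.2, 290.9] 8334
tool y dir -1.9465881040532396 [247.732 627.885 303.916] [ 1.483  0.359  0.012 -0.    -1.224 -0.288]
```

Chosen: plywood plate at top (378,196); look-alikes are the red plate (174,334), the yellow one (408,310), and the bare boards. The crop confirms plywood with a dark pattern. The bed shows pin tips at (201,178) and (191,241), and a small stop post at (164,213).

```bash

python3 -m jog '[{"hand":-1,"tx":0.3,"ty":-0.4,"tz":0,"turn":-0.37},{"hand":-1,"tx":0.6,"ty":-0.8,"tz":0,"turn":-0.75},{"hand":-1,"tx":0.6,"ty":-0.93,"tz":0,"turn":-0.75}]' 40
python3 -m jog '[{"hand":-1,"tx":0.3,"ty":-0.4,"tz":0,"turn":-0.37},{"hand":-1,"tx":0.6,"ty":-0.8,"tz":0,"turn":-0.75},{"hand":-1,"tx":0.6,"ty":-0.93,"tz":0,"turn":-0.75}]'
python3 -m jog '[{"hand":-1,"tx":0.2,"ty":-0.4,"tz":0,"turn":-0.37},{"hand":-1,"tx":0.4,"ty":-0.8,"tz":0,"turn":-0.75},{"hand":-1,"tx":0.5,"ty":-0.93,"tz":0,"turn":-0.75}]'
python3 -m jog '[{"hand":-1,"tx":0.2,"ty":-0.4,"tz":0,"turn":-0.37},{"hand":-1,"tx":0.35,"ty":-0.8,"tz":0,"turn":-0.75},{"hand":-1,"tx":0.35,"ty":-0.93,"tz":0,"turn":-0.75}]'
python3 -m jog '[{"hand":-1,"tx":0,"ty":-0.4,"tz":0,"turn":-0.37},{"hand":-1,"tx":0,"ty":-0.8,"tz":0,"turn":-0.75},{"hand":-1,"tx":0,"ty":-0.93,"tz":0,"turn":-0.75}]'
python3 -m jog '[{"hand":-1,"tx":0,"ty":-0.4,"tz":-0.3,"turn":-0.37},{"hand":-1,"tx":0,"ty":-0.8,"tz":-0.6,"turn":-0.74},{"hand":-1,"tx":0,"ty":-0.93,"tz":-0.6,"turn":-0.74},{"hand":-1,"tx":0,"ty":-0.93,"tz":-0.6,"turn":-0.74},{"hand":-1,"tx":0,"ty":-0.93,"tz":-0.6,"turn":-0.74}]'
python3 - <<'E'
from h import *
np.set_printoptions(precision=3,suppress=True)
o=arm.get_obs(); R=np.array(o["orientation"]); print(o["clock"],np.arctan2(R[1,1],R[0,1]),o["ee_pos"],o["qpos"])
save("wrist","w1")
E
```

```text
clock: 1.88
ee_pos: [339.1, 486.4, 303.9]
orientation: [[0.729, -0.685, 0.0], [-0.685, -0.729, -0.0], [0.0, 0.0, -1.0]]
contact_force: [-0.3, -0.3, 0.3]
gripper_width: 0.998
grasp_force: 0.0
clock: 2.25
ee_pos: [429.0, 346.8, 304.0]
orientation: [[0.427, -0.904, 0.0], [-0.904, -0.427, 0.0], [0.0, -0.0, -1.0]]
contact_force: [0.3, -0.2, 0.1]
gripper_width: 0.999
grasp_force: 0.0
clock: 2.62
ee_pos: [503.4, 206.8, 304.3]
orientation: [[0.066, -0.998, 0.0], [-0.998, -0.066, 0.0], [-0.0, -0.001, -1.0]]
contact_force: [0.7, 0.5, -0.1]
gripper_width: 0.999
grasp_force: 0.0
clock: 3.0
ee_pos: [556.0, 67.1, 303.8]
orientation: [[-0.305, -0.952, -0.0], [-0.952, 0.305, -0.0], [0.0, 0.0, -1.0]]
contact_force: [-0.6, 1.3, -0.4]
gripper_width: 1.0
grasp_force: 0.0
clock: 3.38
ee_pos: [554.8, -72.4, 304.1]
orientation: [[-0.632, -0.775, 0.0], [-0.775, 0.632, -0.0], [0.0, -0.0, -1.0]]
contact_force: [0.1, 0.8, -0.4]
gripper_width: 1.0
grasp_force: 0.0
clock: 4.0
ee_pos: [555.5, -208.9, 214.1]
orientation: [[-0.867, -0.498, 0.0], [-0.498, 0.867, -0.0], [-0.0, -0.0, -1.0]]
contact_force: [1.3, 0.8, -0.1]
gripper_width: 0.996
grasp_force: 0.0
4.0 2.0921264608982026 [ 555.53  -208.883  214.1  ] [-0.031  0.299 -0.294  0.    -0.978 -1.019]
```

View pics/w1.png

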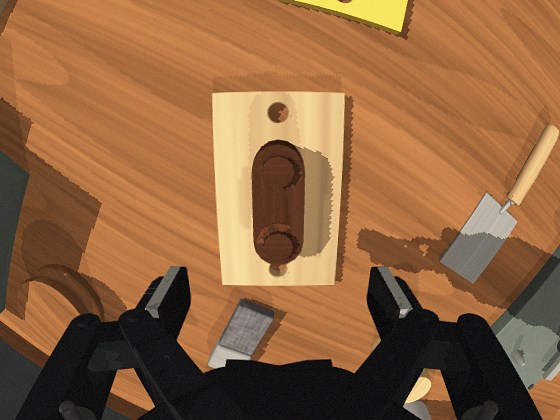

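The wrist picture shows the plate square to the fingers, corners at (213,94), (345,94), (334,285), (222,285) and one hole at (278,113).

```bash
python3 - <<'E'
from h import *
np.set_printoptions(precision=3,suppress=True)
P=np.array([at("wrist",p,12)[:2] for p in((213,94),(345,94),(334,285),(222,285))])
h=at("wrist",(278,113),12)[:2]
d=(P[0]+P[1]-P[2]-P[3])/2;print(P.mean(0),np.linalg.norm(P-np.roll(P,1,0),axis=1),np.arctan2(-d[1],-d[0]),h)
y=np.arctan2(-d[1],-d[0]);print(h+72*np.array([np.cos(y),np.sin(y)]))
for r in eyes.tip_of("wrist","plate")[:2]: print(r,at("wrist",r["pixel"],0))
E
```

```text
[ 555.95  -208.951] [179.423 109.466 179.437 110.29 ] 0.5161977025525996 [ 493.225 -245.415]
[ 555.843 -209.877]
{'pixel': [277.4, 193.1], 'conf': 0.91} [ 556.272 -209.714    0.   ]
```

```bash

python3 -m jog '[{"hand":-1,"tx":0,"ty":0,"tz":-0.3,"turn":0},{"hand":-1,"tx":0,"ty":0,"tz":-0.6,"turn":0},{"hand":-1,"tx":0,"ty":0,"tz":-0.75,"turn":0},{"hand":-1,"tx":0,"ty":0,"tz":-0.85,"turn":0},{"hand":-1,"tx":0,"ty":0,"tz":-0.85,"turn":0}]' 60
python3 -m jog '[{"hand":1,"tx":0,"ty":0,"tz":0,"turn":0},{"hand":1,"tx":0,"ty":0,"tz":0,"turn":0},{"hand":1,"tx":0,"ty":0,"tz":0,"turn":0},{"hand":1,"tx":0,"ty":0,"tz":0,"turn":0},{"hand":1,"tx":0,"ty":0,"tz":0,"turn":0},{"hand":1,"tx":0,"ty":0,"tz":0,"turn":0},{"hand":1,"tx":0,"ty":0,"tz":0,"turn":0},{"hand":1,"tx":0,"ty":0,"tz":0,"turn":0}]' 60
```

```text
clock: 4.72
ee_pos: [555.3, -208.5, 86.1]
orientation: [[-0.867, -0.499, -0.001], [-0.499, 0.867, 0.0], [0.001, 0.0, -1.0]]
contact_force: [-0.8, -0.8, 0.8]
gripper_width: 0.995
grasp_force: 0.0
clock: 5.72
ee_pos: [555.9, -209.3, 87.6]
orientation: [[-0.867, -0.498, 0.002], [-0.498, 0.867, -0.0], [-0.001, -0.001, -1.0]]
contact_force: [-1.9, 1.1, 6.4]
gripper_width: 0.454
grasp_force: 62.5
```

```bash

python3 -m jog '[{"hand":1,"tx":0,"ty":0,"tz":0.1,"turn":0},{"hand":1,"tx":0,"ty":0,"tz":0.3,"turn":0},{"hand":1,"tx":0,"ty":0,"tz":0.55,"turn":0},{"hand":1,"tx":0,"ty":0,"tz":0.8,"turn":0},{"hand":1,"tx":0,"ty":0,"tz":0.8,"turn":0}]'
python3 -m jog '[{"hand":1,"tx":0,"ty":0.2,"tz":0,"turn":-0.15},{"hand":1,"tx":0,"ty":0.4,"tz":0,"turn":-0.3},{"hand":1,"tx":0,"ty":0.65,"tz":0,"turn":-0.5},{"hand":1,"tx":0,"ty":0.91,"tz":0,"turn":-0.64}]'
python3 -m jog '[{"hand":1,"tx":-0.08,"ty":0.25,"tz":0,"turn":-0.2},{"hand":1,"tx":-0.15,"ty":0.5,"tz":0,"turn":-0.4},{"hand":1,"tx":-0.29,"ty":0.75,"tz":0,"turn":-0.64},{"hand":1,"tx":-0.29,"ty":0.91,"tz":0,"turn":-0.64},{"hand":1,"tx":-0.29,"ty":0.91,"tz":0,"turn":-0.64},{"hand":1,"tx":-0.29,"ty":0.91,"tz":0,"turn":-0.64}]'
python3 - <<'E'
from h import *
np.set_printoptions(precision=3,suppress=True)
o=arm.get_obs(); R=np.array(o["orientation"]); print(o["clock"],np.arctan2(R[1,1],R[0,1])-np.pi/2,o["ee_pos"],o["qpos"])
save("wrist","w2")
for q,z in(("pin_a",46),("seat",20),("knob_top",95.5),("bar_end",80.5),("nose_tip",40),("bed",0)):
    for r in eyes.tip_of("wrist",q)[:3]: print(q,round(r["conf"],2),r["pixel"],at("wrist",r["pixel"],z)[:2])
E
```

```text
clock: 6.35
ee_pos: [556.4, -209.3, 210.0]
orientation: [[-0.867, -0.498, 0.006], [-0.498, 0.867, -0.001], [-0.005, -0.003, -1.0]]
contact_force: [-0.5, -0.1, -5.3]
gripper_width: 0.462
grasp_force: 61.9
clock: 6.85
ee_pos: [554.0, -71.7, 205.0]
orientation: [[-0.981, -0.196, -0.003], [-0.196, 0.981, 0.0], [0.003, 0.001, -1.0]]
contact_force: [1.3, 0.4, -3.7]
gripper_width: 0.459
grasp_force: 62.0
clock: 7.6
ee_pos: [511.1, 63.5, 205.6]
orientation: [[-0.993, 0.119, -0.002], [0.119, 0.993, -0.001], [0.002, -0.001, -1.0]]
contact_force: [-0.4, -0.4, -5.0]
gripper_width: 0.459
grasp_force: 62.2
7.6 -0.11916307289206207 [511.055  63.456 205.602] [ 0.505  0.187 -0.471 -0.    -0.915 -2.195]
pin_a 0.83 [458.7, 108.0] [443.371 210.75 ]
pin_a 0.55 [435.7, 272.4] [582.968 193.448]
seat 0.66 [435.8, 185.7] [511.983 201.717]
bar_end 0.74 [458.0, 105.7] [440.603 189.745]
bar_end 0.34 [527.5, 259.6] [568.478 271.325]
nose_tip 0.92 [525.5, 261.9] [599.034 310.458]
bed 0.79 [463.0, 180.4] [516.359 243.679]
```

View pics/w2.png

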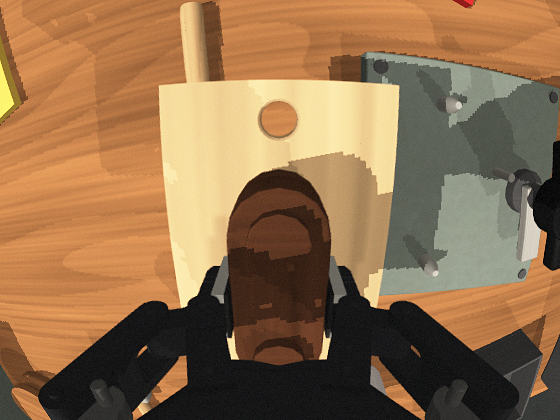

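Wrist view: pin tips at (456,105) and (433,270), plate held square with its hole at (278,120) and front corners at (160,86), (400,86).

```bash
python3 - <<'E'
from h import *
np.set_printoptions(precision=2,suppress=True)
y=-.119;R=np.array([[np.cos(y),-np.sin(y)],[np.sin(y),np.cos(y)]])
t=arm.get_obs()["ee_pos"];print(t)
for z in(126,130):
  for p in((278,120),(160,86),(400,86)): print(z,R.T@(at("wrist",p,z)[:2]-t[:2]))
for p in((457,104),(434,271)): print(at("wrist",p,45)[:2])
B=at("wrist",(366,53),20)[:2];print("bedcorner -110,-110 -> seat",B+R@[110,70])
B=at("wrist",(525,280),20)[:2];print(B)
E
```

```text
[511.73  63.38 206.31]
126 [-72.48  -0.42]
126 [-90.75 -55.78]
126 [-90.7   57.03]
130 [-72.67  -0.41]
130 [-90.45 -54.29]
130 [-90.41  55.5 ]
[440.78 210.54]
[582.69 192.73]
bedcorner -110,-110 -> seat [515.01 202.57]
[638.67 337.2 ]
```

```bash

python3 -m jog '[{"hand":1,"tx":0,"ty":0.3,"tz":0,"turn":0},{"hand":1,"tx":0.005,"ty":0.6,"tz":0,"turn":0},{"hand":1,"tx":0.005,"ty":0.85,"tz":0,"turn":0},{"hand":1,"tx":0.005,"ty":0.92,"tz":0,"turn":0},{"hand":1,"tx":0.005,"ty":0.92,"tz":-0.2,"turn":0},{"hand":1,"tx":0.005,"ty":0.92,"tz":-0.4,"turn":0},{"hand":1,"tx":0.005,"ty":0.92,"tz":-0.45,"turn":0},{"hand":1,"tx":0.005,"ty":0.92,"tz":-0.45,"turn":0}]'
python3 - <<'E'
from h import *
np.set_printoptions(precision=3,suppress=True)
o=arm.get_obs();print(o["clock"],o["ee_pos"],o["qpos"])
a=save("wrist","w3");b=save("scene","s3")
cv2.imwrite("pics/c3.png",np.hstack([cv2.resize(a,(400,300)),cv2.resize(b[200:380,230:470],(400,300))])[:,:,::-1])
E
```

```text
clock: 8.95
ee_pos: [512.7, 201.5, 139.0]
orientation: [[-0.993, 0.119, -0.0], [0.119, 0.993, -0.001], [0.0, -0.001, -1.0]]
contact_force: [-0.6, 0.1, -3.7]
gripper_width: 0.463
grasp_force: 62.6
8.95 [512.719 201.488 138.993] [ 0.73   0.323 -0.469  0.    -0.78  -2.421]
```

View pics/c3.png

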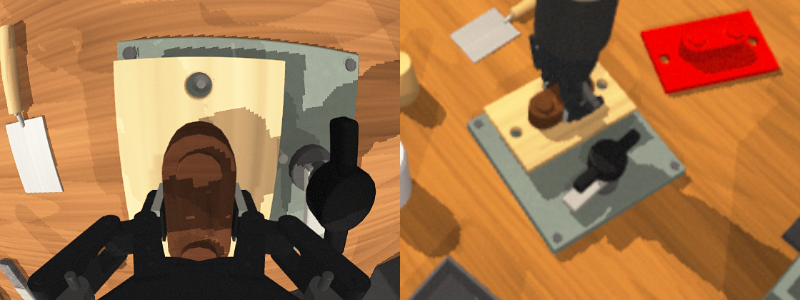

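The pin shows centred through the plate's hole (wrist crop at (200,85)); lowering.

```bash

python3 -m jog '[{"hand":1,"tx":0,"ty":0,"tz":-0.02,"turn":0},{"hand":1,"tx":0,"ty":0,"tz":-0.04,"turn":0},{"hand":1,"tx":0,"ty":0,"tz":-0.06,"turn":0},{"hand":1,"tx":0,"ty":0,"tz":-0.08,"turn":0},{"hand":1,"tx":0,"ty":0,"tz":-0.1,"turn":0},{"hand":1,"tx":0,"ty":0,"tz":-0.1,"turn":0}]'
python3 -m jog '[{"hand":1,"tx":0,"ty":0,"tz":-0.02,"turn":0},{"hand":1,"tx":0,"ty":0,"tz":-0.04,"turn":0},{"hand":1,"tx":0,"ty":0,"tz":-0.055,"turn":0},{"hand":1,"tx":0,"ty":0,"tz":-0.07,"turn":0},{"hand":1,"tx":0,"ty":0,"tz":-0.08,"turn":0},{"hand":1,"tx":0,"ty":0,"tz":-0.08,"turn":0}]'
```

```text
clock: 9.8
ee_pos: [512.4, 201.8, 123.6]
orientation: [[-0.993, 0.119, -0.0], [0.119, 0.993, -0.0], [0.0, -0.0, -1.0]]
contact_force: [0.3, -0.3, -5.4]
gripper_width: 0.459
grasp_force: 62.7
clock: 10.55
ee_pos: [512.5, 201.8, 111.8]
orientation: [[-0.993, 0.119, -0.0], [0.119, 0.993, -0.0], [0.0, -0.0, -1.0]]
contact_force: [-0.4, -0.6, -4.8]
gripper_width: 0.454
grasp_force: 62.7
```

Free of contact and sleeved on the pins; about 4–5 mm to go.

```bash

python3 -m jog '[{"hand":1,"tx":0,"ty":0,"tz":-0.01,"turn":0},{"hand":1,"tx":0,"ty":0,"tz":-0.018,"turn":0},{"hand":1,"tx":0,"ty":0,"tz":-0.024,"turn":0},{"hand":1,"tx":0,"ty":0,"tz":-0.028,"turn":0},{"hand":1,"tx":0,"ty":0,"tz":-0.028,"turn":0}]'
python3 -m jog '[{"hand":1,"tx":0,"ty":0,"tz":-0.005,"turn":0},{"hand":1,"tx":0,"ty":0,"tz":-0.01,"turn":0},{"hand":1,"tx":0,"ty":0,"tz":-0.01,"turn":0}]'
```

```text
clock: 11.18
ee_pos: [512.5, 201.9, 107.7]
orientation: [[-0.993, 0.119, -0.0], [0.119, 0.993, -0.0], [0.0, -0.0, -1.0]]
contact_force: [0.6, 0.1, -4.9]
gripper_width: 0.459
grasp_force: 62.9
clock: 11.55
ee_pos: [512.5, 201.9, 107.6]
orientation: [[-0.993, 0.118, 0.001], [0.118, 0.993, 0.0], [-0.001, 0.0, -1.0]]
contact_force: [-5.0, -0.5, 10.3]
gripper_width: 0.456
grasp_force: 64.8
```

```bash

python3 -m jog '[{"hand":-0.4,"tx":0,"ty":0,"tz":0,"turn":0},{"hand":-0.4,"tx":0,"ty":0,"tz":0,"turn":0},{"hand":-0.4,"tx":0,"ty":0,"tz":0,"turn":0},{"hand":-0.4,"tx":0,"ty":0,"tz":0,"turn":0}]'
python3 -m jog '[{"hand":-0.4,"tx":0,"ty":0,"tz":0.05,"turn":0},{"hand":-0.4,"tx":0,"ty":0,"tz":0.2,"turn":0},{"hand":-0.4,"tx":0,"ty":0,"tz":0.5,"turn":0},{"hand":1,"tx":0,"ty":0,"tz":0.8,"turn":0},{"hand":1,"tx":-0.3,"ty":0.2,"tz":0.9,"turn":0},{"hand":1,"tx":-0.3,"ty":0.2,"tz":0.9,"turn":0},{"hand":1,"tx":-0.3,"ty":0.2,"tz":0.9,"turn":0}]'
python3 - <<'E'
from h import *
np.set_printoptions(precision=3,suppress=True)
o=arm.get_obs();print(o["clock"],o["ee_pos"],o["qpos"])
a=save("wrist","w4")
for q,z in(("knob_top",95.5),("bar_end",80.5),("nose_tip",40),("plate",20),("pin_a",46)):
    for r in eyes.tip_of("wrist",q)[:3]: print(q,round(r["conf"],2),r["pixel"],at("wrist",r["pixel"],z)[:2])
E
```

```text
clock: 12.05
ee_pos: [512.6, 201.9, 106.1]
orientation: [[-0.993, 0.119, 0.0], [0.119, 0.993, -0.0], [-0.0, -0.0, -1.0]]
contact_force: [1.5, 0.1, 0.2]
gripper_width: 0.696
grasp_force: 0.0
clock: 12.92
ee_pos: [467.4, 232.0, 241.7]
orientation: [[-0.993, 0.118, 0.001], [0.118, 0.993, 0.001], [-0.0, 0.001, -1.0]]
contact_force: [0.9, -0.0, -0.4]
gripper_width: 0.001
grasp_force: 0.0
12.925 [467.37  232.025 241.682] [ 0.837  0.158 -0.412  0.    -0.999 -2.526]
knob_top 0.92 [382.8, 274.3] [522.999 307.007]
knob_top 0.48 [254.0, 234.7] [476.637 212.406]
bar_end 0.86 [368.4, 199.8] [465.315 299.755]
bar_end 0.22 [128.7, 336.8] [580.077  66.786]
nose_tip 0.63 [369.4, 304.4] [592.007 310.326]
nose_tip 0.27 [247.1, 172.1] [441.774 207.271]
plate 0.7 [252.8, 236.6] [509.336 200.792]
plate 0.66 [131.9, 337.5] [631.457  25.31 ]
pin_a 0.65 [248.0, 169.9] [438.835 209.08 ]
```

View pics/w4.png

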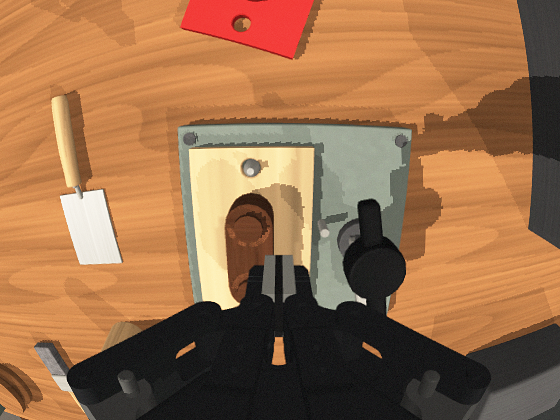

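Plate lies seated with the pin through its hole at (251,168); knob hub at (375,265), bar pointing nearly along bed x. Now plan the push.

```bash

python3 -m jog '[{"hand":1,"tx":0.108,"ty":0.1,"tz":0,"turn":0},{"hand":1,"tx":0.108,"ty":0.205,"tz":-0.2,"turn":0},{"hand":1,"tx":0.108,"ty":0.205,"tz":-0.45,"turn":0},{"hand":1,"tx":0.108,"ty":0.205,"tz":-0.63,"turn":0},{"hand":1,"tx":0.108,"ty":0.205,"tz":-0.63,"turn":0}]'
python3 - <<'E'
from h import *
t=arm.get_obs()["ee_pos"][:2]; print(t)
a=np.array([524,304.5])
for f in np.append(np.arange(3.2,1.5,-.15),[1.45,1.40,1.35]):
    n=np.array([np.sin(f),-np.cos(f)]); d=8+14.5*abs(n[1])+11*abs(n[0])
    p=a+44*np.array([np.cos(f),np.sin(f)])-d*n
    print(round(f,2),((p-t)/150).round(3),(p-a).round(1))
E
```

```text
clock: 13.85
ee_pos: [483.0, 261.5, 144.5]
orientation: [[-0.993, 0.12, -0.004], [0.12, 0.993, -0.004], [0.003, -0.004, -1.0]]
contact_force: [-0.1, 0.8, 1.2]
gripper_width: -0.0
grasp_force: 0.0
[483.01344253 261.45648421]
3.2 [-0.011  0.116] [-42.6 -25.6]
3.05 [-0.033  0.158] [-46.  -19.3]
2.9 [-0.051  0.197] [-48.6 -13.5]
2.75 [-0.063  0.241] [-50.4  -6.9]
2.6 [-0.068  0.289] [-51.2   0.3]
2.45 [-0.064  0.34 ] [-50.6   7.9]
2.3 [-0.051  0.391] [-48.6  15.6]
2.15 [-0.028  0.441] [-45.1  23.1]
2.0 [0.005 0.487] [-40.2  30. ]
1.85 [0.048 0.527] [-33.8  36.1]
1.7 [0.098 0.56 ] [-26.3  41. ]
1.55 [0.151 0.583] [-18.4  44.4]
1.45 [0.172 0.595] [-15.2  46.2]
1.4 [0.183 0.6  ] [-13.5  47. ]
1.35 [0.195 0.605] [-11.7  47.7]
```

```bash

python3 -m jog '[{"hand":1,"tx":-0.01,"ty":0.06,"tz":0,"turn":0},{"hand":1,"tx":-0.01,"ty":0.115,"tz":0,"turn":0},{"hand":1,"tx":-0.035,"ty":0.16,"tz":0,"turn":0},{"hand":1,"tx":-0.05,"ty":0.2,"tz":0,"turn":0},{"hand":1,"tx":-0.063,"ty":0.24,"tz":0,"turn":0},{"hand":1,"tx":-0.068,"ty":0.29,"tz":0,"turn":0},{"hand":1,"tx":-0.064,"ty":0.34,"tz":0,"turn":0},{"hand":1,"tx":-0.05,"ty":0.39,"tz":0,"turn":0},{"hand":1,"tx":-0.028,"ty":0.44,"tz":0,"turn":0},{"hand":1,"tx":0.005,"ty":0.487,"tz":0,"turn":0},{"hand":1,"tx":0.05,"ty":0.527,"tz":0,"turn":0},{"hand":1,"tx":0.05,"ty":0.527,"tz":0,"turn":0}]'
python3 - <<'E'
from h import *
np.set_printoptions(precision=2,suppress=True)
o=arm.get_obs();print(o["ee_pos"]-np.array([524,304.5,0]),o["contact_force"])
a=save("scene","s5");b=eyes.get_image("top")
for c in("scene","top"):
  for q,z in(("bar_end",80.5),("nose_tip",40),("knob_top",95.5)):
    for r in eyes.tip_of(c,q)[:2]: print(c,q,round(r["conf"],2),r["pixel"],at(c,r["pixel"],z)[:2]-[524,304.5])
cv2.imwrite("pics/c5.png",np.hstack([cv2.resize(a[200:380,230:470],(400,300)),cv2.resize(b[120:300,60:300],(400,300))])[:,:,::-1])
E
```

```text
clock: 15.35
ee_pos: [490.7, 341.6, 146.7]
orientation: [[-0.993, 0.119, -0.001], [0.119, 0.993, -0.001], [0.001, -0.001, -1.0]]
contact_force: [-2.3, -2.0, -0.4]
gripper_width: -0.002
grasp_force: 1.2
[-33.32  37.1  146.69] [-2.27 -2.05 -0.44]
scene bar_end 0.58 [378.5, 310.1] [-18.33  55.33]
scene nose_tip 0.87 [327.2, 289.9] [ 18.73 -60.72]
scene knob_top 0.58 [356.6, 293.2] [-2.76  2.09]
top bar_end 0.7 [119.9, 207.6] [-14.49  48.57]
top nose_tip 0.73 [179.3, 192.5] [ 26.58 -65.91]
top knob_top 0.94 [140.1, 200.0] [0.33 1.76]
```

View pics/c5.png

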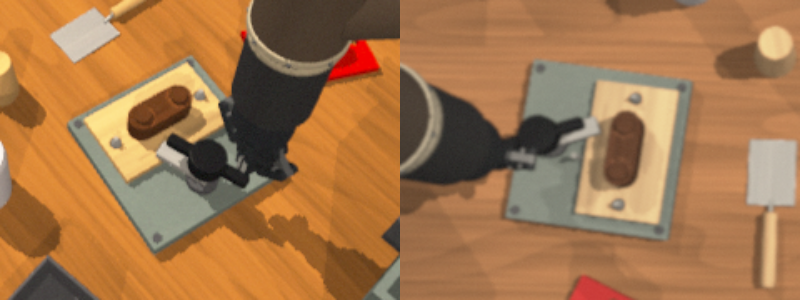

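The plate is flush and the nose is swinging over its edge (left crop (175,160)). On to the stop.

```bash

python3 -m jog '[{"hand":1,"tx":0.025,"ty":0.018,"tz":0,"turn":0},{"hand":1,"tx":0.05,"ty":0.033,"tz":0,"turn":0},{"hand":1,"tx":0.075,"ty":0.045,"tz":0,"turn":0},{"hand":1,"tx":0.1,"ty":0.056,"tz":0,"turn":0},{"hand":1,"tx":0.122,"ty":0.066,"tz":0,"turn":0},{"hand":1,"tx":0.122,"ty":0.066,"tz":0,"turn":0}]'
python3 -m jog '[{"hand":1,"tx":0.01,"ty":0.004,"tz":0,"turn":0},{"hand":1,"tx":0.02,"ty":0.008,"tz":0,"turn":0},{"hand":1,"tx":0.02,"ty":0.008,"tz":0,"turn":0}]'
python3 -m jog '[{"hand":1,"tx":0.01,"ty":0,"tz":0,"turn":0},{"hand":1,"tx":0.02,"ty":0,"tz":0,"turn":0},{"hand":1,"tx":0.02,"ty":0,"tz":0,"turn":0}]'
```

```text
clock: 16.5
ee_pos: [509.6, 351.7, 146.6]
orientation: [[-0.993, 0.119, 0.0], [0.119, 0.993, 0.0], [-0.0, 0.0, -1.0]]
contact_force: [-3.2, -0.8, -2.0]
gripper_width: -0.0
grasp_force: 1.4
clock: 16.88
ee_pos: [510.9, 352.1, 146.6]
orientation: [[-0.993, 0.119, -0.003], [0.119, 0.993, -0.002], [0.003, -0.002, -1.0]]
contact_force: [-11.5, -2.7, 5.4]
gripper_width: -0.001
grasp_force: 5.7
clock: 17.25
ee_pos: [511.3, 352.1, 146.6]
orientation: [[-0.993, 0.119, -0.007], [0.119, 0.993, -0.002], [0.006, -0.003, -1.0]]
contact_force: [-27.2, -0.0, 12.8]
gripper_width: 0.002
grasp_force: 13.1
```

Hard stop felt (27 N with no further travel). Back off, rise and check.

```bash

python3 -m jog '[{"hand":1,"tx":-0.04,"ty":0,"tz":0,"turn":0},{"hand":1,"tx":-0.15,"ty":0.05,"tz":0,"turn":0},{"hand":1,"tx":-0.25,"ty":0.1,"tz":0.1,"turn":0},{"hand":1,"tx":-0.3,"ty":0.3,"tz":0.5,"turn":0},{"hand":1,"tx":-0.5,"ty":0.6,"tz":0.9,"turn":0},{"hand":1,"tx":-0.6,"ty":1,"tz":1,"turn":0},{"hand":1,"tx":-0.6,"ty":1,"tz":1,"turn":0},{"hand":1,"tx":-0.6,"ty":1,"tz":1,"turn":0}]'
python3 - <<'E'
from h import *
np.set_printoptions(precision=2,suppress=True)
a=save("scene","s6");b=eyes.get_image("top")
for c in("scene","top"):
  for q,z in(("bar_end",80.5),("nose_tip",40),("knob_top",95.5),("plate",20)):
    for r in eyes.tip_of(c,q)[:2]: print(c,q,round(r["conf"],2),r["pixel"],at(c,r["pixel"],z)[:2]-[524,304.5])
cv2.imwrite("pics/c6.png",np.hstack([cv2.resize(a[200:380,230:470],(400,300)),cv2.resize(b[120:300,60:300],(400,300))])[:,:,::-1])
E
```

```text
clock: 18.25
ee_pos: [424.4, 504.3, 297.6]
orientation: [[-0.993, 0.117, 0.001], [0.117, 0.993, 0.001], [-0.001, 0.001, -1.0]]
contact_force: [0.7, -0.3, 0.2]
gripper_width: -0.002
grasp_force: 0.0
scene bar_end 0.9 [371.2, 320.3] [10.18 62.04]
scene nose_tip 0.7 [339.1, 282.7] [-14.89 -57.32]
scene knob_top 0.77 [356.8, 290.3] [-7.88 -2.58]
scene plate 0.88 [411.6, 232.9] [-261.06  -53.11]
scene plate 0.83 [267.9, 129.7] [-203.07 -565.18]
top bar_end 0.75 [115.3, 194.9] [12.48 60.  ]
top nose_tip 0.96 [181.4, 208.3] [ -8.59 -72.14]
top knob_top 0.92 [141.7, 198.9] [ 2.71 -1.45]
top knob_top 0.21 [282.6, 248.9] [ -95.92 -296.9 ]
top plate 0.65 [174.9, 332.4] [-278.78  -65.43]
top plate 0.56 [405.0, 309.3] [-220.01 -566.76]
```

View pics/c6.png

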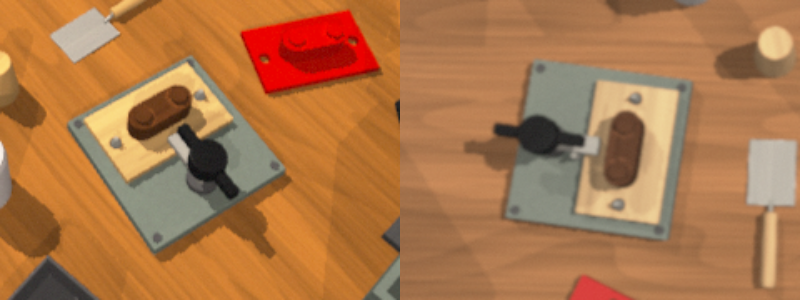

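The bar is in line with the bed's y axis, the nose lies over the plate's edge (right crop (588,147)), and the plate is on both pins. The stop post meets the nose.

```bash
python3 -c "
from bench import arm
print(arm.finish_job())"
```

```text
the job is handed in; nothing more can be done
None
```

The plywood plate lies flush on the bed over both pins, pattern side up, and the knob is turned clockwise to its end stop with the nose over the plate's edge; I handed the job in at about 18 s with the arm clear and the other things left where they were.

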